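# Seat the heatsink fins-up in the open server and lock its clip

## Task

Take the finned heatsink off the slanted stand and set it down gently, without letting it drop or fall, fully home in the black cradle inside the open server, with its flat base down and its fins up. Then slide the steel clip over the end of the heatsink as far as it goes and let go. Leave the mouse, the spray can and the screwdriver where they are.

Things in the scene. Friction and masses are not known exactly. Their poses are not given: they have to be found in the camera images.
- heatsink: Loose aluminium heatsink 120 x 56 x 26 mm (x long, y wide, z out towards the fins), 0.3 kg: flat 6 mm base, 8 lengthwise fins; grip it across the 56 mm. Origin: centre of the flat base face. At first it leans on the stand on one short end, x up the slope, base on the backrest, fins facing out and 25 degrees upward. Alike after a half turn about z: either end may go towards the clip.
- stand: Fixed black stand holding the heatsink at the start: foot 120 x 90 x 6 mm, backrest 36 mm wide, 115 long, leaning back 25 degrees from upright, and a 36 mm wide ledge without a lip; nothing beside the heatsink, whose middle is 80 mm above the bench. Origin: on the bench, 20 mm below the corner of ledge and backrest. Front (where the fins face) is -x, z up.
- chassis: Fixed open steel server tray 300 x 220 mm (x, y), walls 44 mm high, z up, origin: centre of its underside on the bench. The cradle is in its middle, the clip at the cradle's +x end, a row of fans (39 mm high) along the -x wall. The floor beside the cradle (6 mm above the bench) is free for fingers to 85 mm either side of the middle line.
- cradle (a point): Centre of the floor of the black cradle (the heatsink's pocket), 24 mm above the bench; axes as the chassis, x along the pocket. Pocket 128 x 62 mm (play 4 mm at each end, 3 mm at each side); end walls and 18 mm long corner guides rise 12 mm above its floor; the middle 90 mm of each long side is open, so fingers holding the heatsink fit there, down to 10 mm above the bench.
- clip (a joint): Slide of the steel clip in m: 0 fully back (open), 0.024 fully closed; grows as it moves along the chassis' -x over the cradle's end. Starts at 0 to 0.003. Friction about 1.5 N, no spring: stays where left. Its plate runs 53 to 57 mm above the bench, 3 mm over a seated heatsink; open, its edge is 68 mm from the cradle's centre; closed, it overlaps the heatsink by 16 mm.
- clip_tab (a point): Centre of the top of the clip's upright push tab: steel block 12 mm (chassis x) x 30 mm (chassis y), 25 mm tall above the clip's plate, top 82 mm above the bench. Moves with the clip; fully open it is 88 mm from the cradle's centre on the chassis' +x side. Free space behind it (+x) above 57 mm.
- mouse: Bystander: black computer mouse 105 x 60 x 32 mm lying on the bench; origin under its centre.
- spray_can: Bystander: standing cleaner can, diameter 60, height 170 mm; origin under its centre.
- screwdriver: Bystander: screwdriver 190 mm long lying on the bench near the robot; origin on the bench near its middle.
There are look-alikes about, which are no part of the job. Of the things like the heatsink, leave any that is green, purple or turquoise; of the rest the larger one is meant.

How it is judged:
By the outcome, as a careful person would: the job done as asked, in the order asked, and still so for the second after the job is handed in, with the robot touching nothing.
It also fails if it takes over 51 s, if anything falls off the work surface, if the arm or the gripper's body presses on something with over 40 N, if the wrist force passes 120 N, or if a joint passes its speed limit or range.

## Robot

A 6-joint arm with a two-finger parallel gripper is mounted at the origin on the work surface. World frame = base frame: x ahead of the robot, y to its left, z up, the work surface at z = 0. Lengths are in m, angles in degrees, forces in N, time in s.
With the tool pointing down it reaches from about 0.4 to 0.825 m from the base axis. Payload 7 kg.
Tool frame: the origin (TCP) lies on the centre line of the jaws, within the pads' length; the fingertips stand 19 mm ahead of it and the grasp point (between the pads) is the TCP (r.tips_ahead is the distance from the TCP to the fingertips, in m); z points along the fingers, y is the line along which they close (so a half turn about z gives the same grasp; the last joint's range is limited). The gripper opens to 88 mm and grips with 3 to 60 N. Pads are 19 mm wide; open, the fingers measure 130 mm over their backs; the gripper's body (78 mm by 193 mm) begins 47 mm behind the grasp point.
Start: joints at [82.626, 20.546, 0.682, 0, -70.136, -16.507], TCP at [0.273, 0.617, 0.246] pointing down, gripper open.
Joint ranges: [-176.03, 176.03], [-82.01, 121.73], [-58.28, 71.71], [-173.87, 95.51], [-174.79, -0.11], [-173.66, 173.66]. Speed limits (degrees/s): [136.94, 136.94, 172.46, 180, 180, 180].

## Interface

Orientations are given as [roll, pitch, yaw] about the fixed x, y, z axes, in that order (R = Rz(yaw) Ry(pitch) Rx(roll)).
In Python, from plant import r, viewer, close_job gives the robot as it stands. The module is installed in compiled form; this text tells all that it offers.
- The arm moves only by the tool arm_command, never from a script. Its arguments are lists of equal length, an entry for each row: "travel": the shift along the world's x, y, z scaled (see below), a list of three; "delta_rot": the turn, a rotation vector about the world's x, y, z scaled (see below), a list of three. In form: {"travel": [[dx, dy, dz], ...], "delta_rot": [[rx, ry, rz], ...]}. A call has 1 to 20 rows; each row is the pose to reach, as a shift and turn from the pose commanded when the call began; what a row does not reach only later rows make up. The controller multiplies each number of a shift by 0.5 m and each number of a turn by 90 degrees. A row lasts 1/8 s, in which the tool goes at most 62.5 mm and 10.7 degrees, less where a joint would pass 70% of its speed; a pose out of reach is approached as far as the arm can. A call with a number of a shift or a turn outside -1 to 1 is refused whole. A call with a gripper value outside its range is refused whole. "grip" is the opening, from 0 (shut) to 1 (fully open), set as the call begins (left out, the last holds). The fingers move at their own pace and stop on an object; "newtons" is the grip in N (left out, the last holds). Time passes only in rows, so rows that repeat a pose let the fingers close. It gives the time, the measured TCP pose, the force, the opening and the grip force at its end, in the units of the state.
- r.get_state(): the state, without advancing time (a new reading comes with each control period).
- viewer.capture(name): name is "scene" or "top" or "wrist"; returns a dict with "img" (420x560x3 uint8, red, green, blue), "camera_matrix" (3x3 intrinsics, pixels), "distortion" ([k1, k2, p1, p2, k3] as OpenCV has them; the pictures are not rectified), "R" (3x3) and "t" (3): a world point X has camera coordinates R X + t; the wrist camera has in their place "mount" (4x4, takes a point from camera to tool coordinates, whose origin is the TCP and whose axes are the flange's). Camera axes: x right, y down, z forward; pixel columns grow to the right and rows downward; lengths in m; the calibration is good to about 2 mm. A picture is of the moment at which its call begins: read the wrist's pose just before it. There is no depth.
- close_job(): hands the job in; it is judged then, once.
The state is a dict: "time_s": time; "joints": joint angles; "qd": joint speeds; "joint_torque": joint torques, N m; "tcp_pos": TCP position; "eef_rot": TCP orientation; "contact_force": force on the tool from outside, world axes, zero at the start; "moment": the same for the moment, N m; "gripper_width": finger opening in m; "gripper_force": force on a finger pad.
Only numpy, scipy, OpenCV 4.12 (cv2) and the standard library are available. Lean on these libraries where they do the work, as an engineer would, in place of code of your own. Each camera call takes 0.05 s, during which the arm holds its last target. There are 200 camera calls.

## Working session

There is one attempt and no reset: what is moved stays moved. The work goes in short steps, Python scripts to look and compute and a tool call to move; the robot and the scene stay as the last step left them, time stands still between calls to the robot, and variables do not carry over. Pictures are saved under pics/ and viewed, at most 13 in all, crops included, and the job is handed in when it is done.

Besides the shell and the picture viewer there is one more tool, called after "Emit:" as a command line: name --argument value ..., lists and objects as JSON in quotes. arm_command: Moves the arm, as the interface text tells. Shifts and turns lie within -1 to 1; 1 stands for 0.5 m of shift or 90 degrees of turn. Its arguments: {"type":"object","properties":{"travel":{"type":"array"},"delta_rot":{"type":"array"},"grip":{"type":"number"},"newtons":{"type":"number"}},"required":["travel","delta_rot"]}

```bash
mkdir -p pics; cat > cap.py <<'E'
import sys,cv2,pickle
from plant import r,viewer
def cap(n,tag):
    s=r.get_state(); d=viewer.capture(n); d['state']=s
    pickle.dump(d,open(f'pics/{tag}.pkl','wb')); cv2.imwrite(f'pics/{tag}.png',d['img'][:,:,::-1]); return d
if __name__=='__main__':
    for a in sys.argv[1:]:
        n,t=a.split(':'); d=cap(n,t)
    print(d['state'])
E
python3 cap.py scene:s0 top:t0 wrist:w0
python3 -c "
import pickle
for t in ['s0','t0','w0']:
    d=pickle.load(open(f'pics/{t}.pkl','rb'));print({k:(v if not hasattr(v,'tolist') else v.round(4).tolist()) for k,v in d.items() if k not in('img','state')})"
python3 -c "
import cv2
cv2.imwrite('pics/st.png',cv2.resize(cv2.vconcat([cv2.imread('pics/s0.png'),cv2.imread('pics/t0.png')]),None,fx=.71,fy=.71))"
```

```text
{'time_s': 0.1, 'joints': array([ 8.26271963e+01,  2.05846113e+01,  6.38900065e-01, -1.56284118e-02,
       -7.01364509e+01, -1.65064847e+01]), 'qd': array([ 0.05732121,  0.06774108,  0.17301293,  0.05895763,  0.02078752,
       -0.00107097]), 'joint_torque': array([-1.55193175e-03, -5.84165168e+01,  2.93751329e+01,  7.01565877e+00,
        1.01446323e-02, -4.79918594e-05]), 'tcp_pos': array([0.27312026, 0.61682721, 0.24475276]), 'eef_rot': array([ 1.79917049e+02, -9.25889205e-03, -2.38846024e+01]), 'contact_force': array([0.98488882, 0.34582128, 0.36342951]), 'moment': array([-0.02598789, -0.02969229, -0.06302989]), 'gripper_force': 0.0, 'gripper_width': 0.08764682563271527}
{'camera_matrix': [[485.2212, 0.0, 283.2548], [0.0, 485.2212, 206.1564], [0.0, 0.0, 1.0]], 'distortion': [-0.0075, 0.0, 0.0, 0.0, 0.0], 'R': [[0.8798, 0.4753, 0.0058], [0.3084, -0.5616, -0.7678], [-0.3616, 0.6773, -0.6407]], 't': [-0.3757, -0.2086, 1.743]}
{'camera_matrix': [[535.5441, 0.0, 287.114], [0.0, 535.5441, 205.981], [0.0, 0.0, 1.0]], 'distortion': [-0.0382, 0.0, 0.0, 0.0, 0.0], 'R': [[0.0156, -0.9998, 0.0089], [-0.9934, -0.0165, -0.1137], [0.1138, -0.007, -0.9935]], 't': [-0.2176, 0.5647, 1.4054]}
{'camera_matrix': [[359.6655, 0.0, 281.2633], [0.0, 359.6655, 203.6773], [0.0, 0.0, 1.0]], 'distortion': [-0.0388, 0.0, 0.0, 0.0, 0.0], 'mount': [[-0.0007, -0.9593, -0.2824, 0.0766], [1.0, -0.0003, -0.0014, -0.0001], [0.0013, -0.2824, 0.9593, -0.1399], [0.0, 0.0, 0.0, 1.0]]}
```

View pics/s0.png

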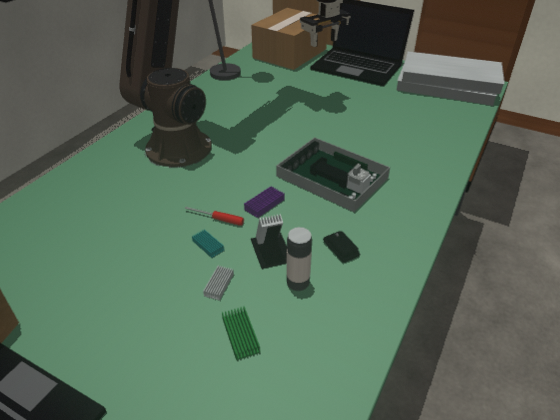

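View pics/t0.png

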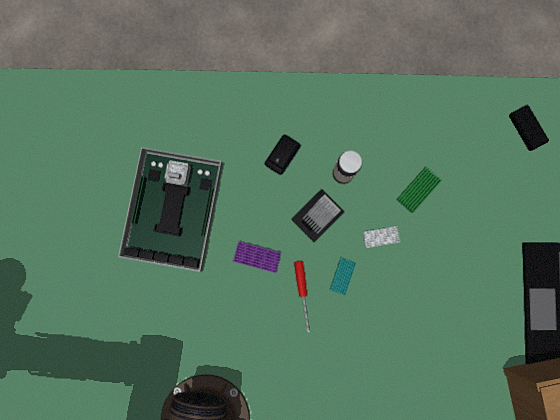

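The top view shows the chassis (~172,208), mouse (283,154), can (348,165) and screwdriver (302,295). Heatsink-like things:
- grey one on the stand: top (322,212), scene (268,240)
- silver, lying flat: top (381,237)
- green: top (418,190)
- purple: top (257,257)
- turquoise: top (343,276)

By the description, the grey one on the stand is meant. I'll check it in a close crop.

```bash
python3 -c "
import cv2,numpy as np
s=cv2.imread('pics/s0.png');t=cv2.imread('pics/t0.png')
c=lambda im,x,y,w,h:cv2.resize(im[y:y+h,x:x+w],(400,300),interpolation=cv2.INTER_CUBIC)
im=np.vstack([np.hstack([c(t,282,182,80,60),c(s,240,205,80,60)]),np.hstack([c(t,90,140,176,132),c(s,270,135,124,93)])])
im=np.clip(im*1.6,0,255).astype(np.uint8)
cv2.imwrite('pics/crop1.png',im)"
```

```text
(no output)
```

View pics/crop1.png

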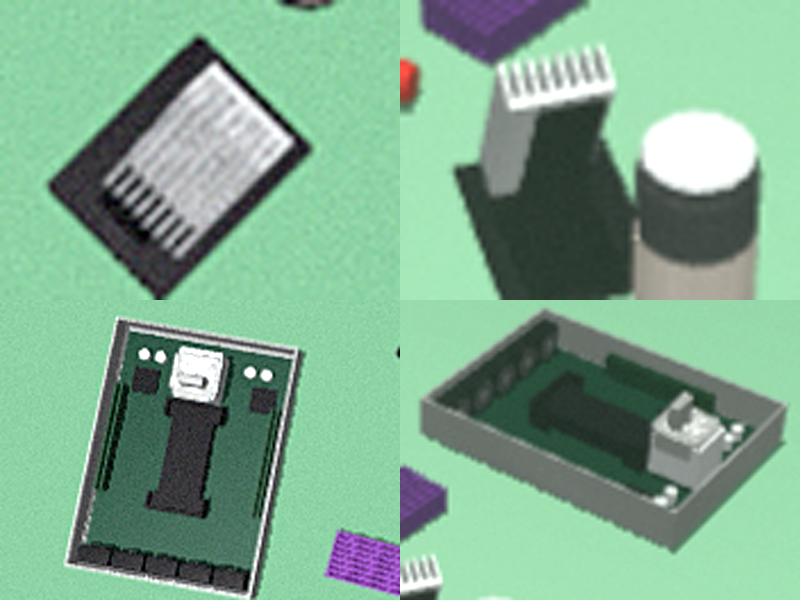

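Crop confirms: the grey finned heatsink leans on the black stand, with its fins facing the lower left in the top view. The clip is at the far (+x) end of the chassis and the fans are on the robot's side. Next I'll take rough poses from the top view, then go closer with the wrist camera.

```bash
cat > geo.py <<'E'
import numpy as np,cv2,pickle
from scipy.spatial.transform import Rotation as Ro
def load(t): return pickle.load(open(f'pics/{t}.pkl','rb'))
def cam(d):
    """camera centre and camera->world rotation"""
    if 'mount' in d:
        s=d['state'];Rt=Ro.from_euler('xyz',s['eef_rot'],degrees=True).as_matrix()
        M=np.array(d['mount']); return Rt@M[:3,3]+s['tcp_pos'],Rt@M[:3,:3]
    R=np.array(d['R']);return -R.T@np.array(d['t']),R.T
def rays(d,px):
    u=cv2.undistortPoints(np.array(px,float).reshape(-1,1,2),d['camera_matrix'],np.array(d['distortion'])).reshape(-1,2)
    C,R=cam(d);v=np.c_[u,np.ones(len(u))]@R.T
    return C,v/np.linalg.norm(v,axis=1)[:,None]
def plane(d,px,z):
    C,v=rays(d,px);return C+v*((z-C[2])/v[:,2])[:,None]
def proj(d,X):
    C,R=cam(d);rv,_=cv2.Rodrigues(R.T);return cv2.projectPoints(np.array(X,float).reshape(-1,3),rv,-R.T@C,d['camera_matrix'],np.array(d['distortion']))[0].reshape(-1,2)
def tri(ds,pxs):
    A=np.zeros((3,3));b=np.zeros(3);L=[]
    for d,p in zip(ds,pxs):
        C,v=rays(d,[p]);P=np.eye(3)-np.outer(v[0],v[0]);A+=P;b+=P@C;L.append((C,P))
    X=np.linalg.solve(A,b);return X,[np.linalg.norm(P@(X-C)) for C,P in L]
E
python3 - <<'E'
from geo import *
np.set_printoptions(precision=4,suppress=True)
t=load('t0')
print('foot',plane(t,[(322,189.6),(344,212),(314,241.6),(292,219)],.006))
print('rim',plane(t,[(142,148.5),(222,161),(200,270),(120,256)],.044))
print('can,mouse,purple,sd',plane(t,[(348,160),(283,154),(257,257),(302,295)],[.1,.02,.02,.01]) if 0 else [plane(t,[p],z)[0] for p,z in [((349,158),.17),((283,154),.02),((257,257),.02),((302,295),.01)]])
print(cam(t)[0])
E
```

```text
foot [[ 0.6182 -0.3038  0.006 ]
 [ 0.5572 -0.3646  0.006 ]
 [ 0.475  -0.2832  0.006 ]
 [ 0.5357 -0.2225  0.006 ]]
rim [[ 0.7166  0.186   0.044 ]
 [ 0.6858 -0.0313  0.044 ]
 [ 0.3936  0.0181  0.044 ]
 [ 0.4266  0.2309  0.044 ]]
can,mouse,purple,sd [array([ 0.6737, -0.3578,  0.17  ]), array([ 0.7129, -0.195 ,  0.02  ]), array([ 0.4306, -0.1299,  0.02  ]), array([ 0.3311, -0.2523,  0.01  ])]
[ 0.4044 -0.1983  1.4623]
```

Emit:
arm_command --travel '[[0.62, -1, 0.1], [0.62, -1, 0.1], [0.62, -1, 0.1], [0.62, -1, 0.1], [0.62, -1, 0.1], [0.62, -1, 0.1], [0.62, -1, 0.1], [0.62, -1, 0.1], [0.62, -1, 0.1], [0.62, -1, 0.1], [0.62, -1, 0.1], [0.62, -1, 0.1], [0.62, -1, 0.1], [0.62, -1, 0.1]]' --delta_rot '[[0, 0, 0.166], [0, 0, 0.166], [0, 0, 0.166], [0, 0, 0.166], [0, 0, 0.166], [0, 0, 0.166], [0, 0, 0.166], [0, 0, 0.166], [0, 0, 0.166], [0, 0, 0.166], [0, 0, 0.166], [0, 0, 0.166], [0, 0, 0.166], [0, 0, 0.166]]' --grip 1

```text
time_s: 1.9
tcp_pos: [0.5829, 0.118, 0.2956]
eef_rot: [-180.0, -0.0, -8.9]
contact_force: [0.1, -0.3, 0.5]
gripper_width: 0.0871
gripper_force: 0.0
```

```bash
python3 cap.py wrist:w1 | head -c 900
```

```text
{'time_s': 1.9, 'joints': array([ 3.02588648e+01,  1.14158343e+01, -5.36172388e+00, -2.48403440e-03,
       -7.32175435e+01,  5.08798444e+01]), 'qd': array([-0.23410986,  0.01644385,  0.08352596,  0.02666389, -0.00726606,
        0.02954807]), 'joint_torque': array([-1.17928740e-01, -4.61550772e+01,  2.98928261e+01,  7.06076682e+00,
        8.32648412e-02, -5.16064392e-03]), 'tcp_pos': array([0.58290957, 0.11802789, 0.295628  ]), 'eef_rot': array([-1.79995064e+02, -2.29957582e-03, -8.86200806e+00]), 'contact_force': array([ 0.08335948, -0.26409557,  0.45284981]), 'moment': array([-0.03506558,  0.00782178,  0.01218151]), 'gripper_force': 0.0, 'gripper_width': 0.08713979068174961}
```

View pics/w1.png

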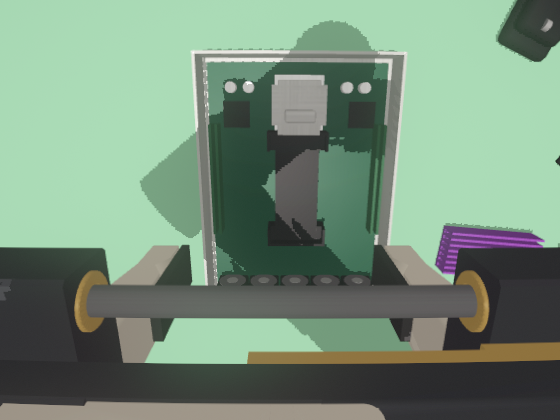

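Wrist view: chassis rim from (193,53) to (404,53), clip tab (300,117), cradle black end pieces at (298,140) and (296,235), gripper at the bottom. I'll take a second view from the side.

Emit:
arm_command --travel '[[0.06, -0.2, 0], [0.06, -0.2, 0], [0.06, -0.2, 0], [0.06, -0.2, 0]]' --delta_rot '[[0, 0, 0], [0, 0, 0], [0, 0, 0], [0, 0, 0]]'

```text
time_s: 2.45
tcp_pos: [0.6132, 0.0175, 0.2955]
eef_rot: [-180.0, 0.0, -9.0]
contact_force: [-0.2, 0.4, 0.4]
gripper_width: 0.0873
gripper_force: 0.0
```

```bash
python3 cap.py wrist:w2 | head -c 20; python3 - <<'E'
import cv2,numpy as np
a=cv2.imread('pics/w1.png');b=cv2.imread('pics/w2.png')
f=lambda im,x,y,w,h:np.clip(cv2.resize(im[y:y+h,x:x+w],(400,600),interpolation=cv2.INTER_CUBIC)*2.,0,255).astype(np.uint8)
cv2.imwrite('pics/crop2.png',np.hstack([f(a,240,65,120,180),f(b,160,65,120,180)]))
E
```

```text
{'time_s': 2.45, 'jo
```

View pics/crop2.png

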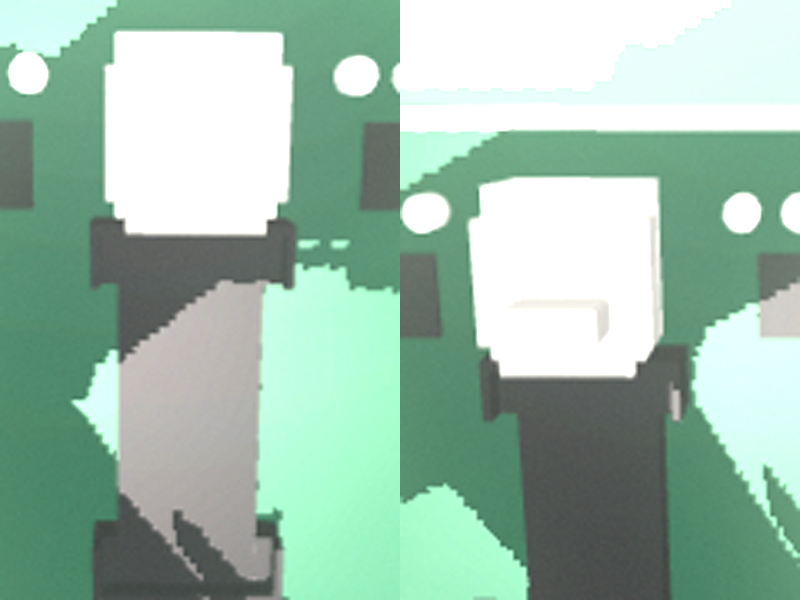

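The crop shows the overexposed clip block, with its tab at about (300,117) in w1. The cradle guides are at px (268,150)/(328,150) and (268,221)/(324,221) in w1.

```bash
python3 - <<'E'
from geo import *
np.set_printoptions(precision=4,suppress=True)
def line(p):  # robust fit
    vx,vy,x,y=cv2.fitLine(np.float32(p),cv2.DIST_HUBER,0,.01,.01).ravel();return np.array([x,y]),np.array([vx,vy])
def isect(a,b):
    s=np.linalg.solve(np.c_[a[1],-b[1]],b[0]-a[0]);return a[0]+s[0]*a[1]
cor={}
for t,xr,cols in(('w1',(180,420),(215,385)),('w2',(60,330),(120,280))):
    d=load(t);hsv=cv2.cvtColor(d['img'],cv2.COLOR_RGB2HSV);m=(hsv[...,1]<45)&(hsv[...,2]>60)
    m[:,:xr[0]]=0;m[:,xr[1]:]=0
    far=[(c,np.argmax(m[30:120,c])+30-.5) for c in range(*cols)]
    rows=range(75 if t=='w1' else 110,200)
    L=[(np.argmax(m[r])-.5,r) for r in rows if m[r].any()];R=[(559-np.argmax(m[r][::-1])+.5,r) for r in rows if m[r].any()]
    F,L,R=line(far),line(L),line(R);cor[t]=[isect(F,L),isect(F,R)]
    print(t,cor[t])
    und=lambda l:[l[0]-60*l[1],l[0]+60*l[1]]
    for n,l in zip('FLR',(F,L,R)):
        p=plane(d,und(l),.044);v=p[1]-p[0];print(n,p[:,:2].ravel(),np.degrees(np.arctan2(v[1],v[0])))
    print(plane(d,cor[t],.044))
ds=[load('w1'),load('w2')]
for i in range(2):print('tri',tri(ds,[cor['w1'][i],cor['w2'][i]]))
E
```

```text
w1 [array([189.5823,  48.9969], dtype=float32), array([407.7724,  50.7112], dtype=float32)]
F [0.714  0.1489 0.6944 0.0287] -99.28134062662639
L [0.6943 0.1954 0.5672 0.2151] 171.1748996093215
R [ 0.5332 -0.0035  0.6601 -0.0237] -9.060105059325847
[[ 0.7213  0.1913  0.044 ]
 [ 0.6856 -0.0279  0.044 ]]
w2 [array([103.1986,  96.5   ], dtype=float32), array([312.9698,  96.5   ], dtype=float32)]
F [0.7182 0.1742 0.6976 0.049 ] -99.36574783276207
L [0.7227 0.1913 0.5923 0.2117] 171.11175456930152
R [ 0.5624 -0.0083  0.6919 -0.0279] -8.592467378592366
[[ 0.7212  0.1915  0.044 ]
 [ 0.6855 -0.0269  0.044 ]]
tri (array([0.7211, 0.1912, 0.0447]), [np.float64(2.150796027043082e-05), np.float64(2.1507960270313457e-05)])
tri (array([ 0.6855, -0.0267,  0.0475]), [np.float64(0.00012567809531178274), np.float64(0.000125678095311669)])
```

Emit:
arm_command --travel '[[-0.12, -0.6, 0], [-0.12, -0.6, 0], [-0.12, -0.6, 0], [-0.12, -0.6, 0], [-0.12, -0.6, 0], [-0.12, -0.6, 0], [-0.12, -0.6, 0], [-0.12, -0.6, 0], [-0.12, -0.6, 0]]' --delta_rot '[[0, 0, -0.4], [0, 0, -0.4], [0, 0, -0.4], [0, 0, -0.4], [0, 0, -0.4], [0, 0, -0.4], [0, 0, -0.4], [0, 0, -0.4], [0, 0, -0.4]]'

```text
time_s: 3.62
tcp_pos: [0.5538, -0.2815, 0.2958]
eef_rot: [-180.0, -0.0, -44.8]
contact_force: [0.3, 0.7, 0.4]
gripper_width: 0.0874
gripper_force: 0.0
```

```bash
python3 cap.py wrist:w3 | head -c 20; python3 - <<'E'
from geo import *
np.set_printoptions(precision=4,suppress=True)
d=load('w1');p=plane(d,[(267.6,149.9),(328.2,150.5),(268.5,221.6),(324,220.4)],.036)
c,s=np.cos(np.radians(8.95)),np.sin(np.radians(8.95))
q=p[:,:2]-[.5552,.1053];print('guides chassis frame',np.c_[q[:,0]*c-q[:,1]*s,q[:,0]*s+q[:,1]*c])
E
```

```text
{'time_s': 3.625, 'jguides chassis frame [[ 0.0467  0.0327]
 [ 0.0462 -0.0346]
 [-0.0374  0.0325]
 [-0.0359 -0.0327]]
```

Emit:
arm_command --travel '[[0.12, 0.12, 0], [0.12, 0.12, 0], [0.12, 0.12, 0], [0.12, 0.12, 0]]' --delta_rot '[[0, 0, 0], [0, 0, 0], [0, 0, 0], [0, 0, 0]]'

```text
time_s: 4.18
tcp_pos: [0.613, -0.2228, 0.2955]
eef_rot: [180.0, 0.0, -44.9]
contact_force: [-0.5, -0.9, -0.5]
gripper_width: 0.0876
gripper_force: 0.0
```

```bash
python3 cap.py wrist:w4 | head -c 20; python3 - <<'E'
import cv2,numpy as np
a=cv2.imread('pics/w3.png');b=cv2.imread('pics/w4.png')
f=lambda im,x,y,w,h:cv2.resize(im[y:y+h,x:x+w],None,fx=1.4,fy=1.4,interpolation=cv2.INTER_CUBIC)
cv2.imwrite('pics/crop3.png',np.hstack([f(a,140,20,280,280),f(b,60,20,280,280)]))
E
```

```text
{'time_s': 4.175, 'j
```

View pics/crop3.png

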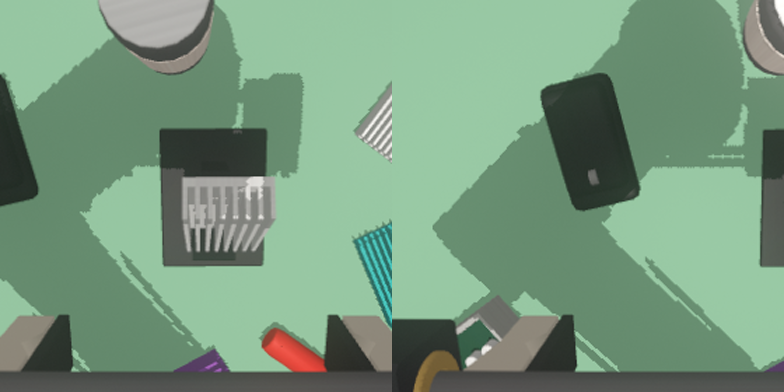

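w3 shows the heatsink top end, with back edge at about px (270,147) to (336,147). The foot spans about (255,112) to (330,209), and the can is at the top. In w4 the stand sits further right, so I'll extract it by mask.

```bash
python3 - <<'E'
from geo import *
np.set_printoptions(precision=4,suppress=True)
ds={}
out={}
for t,x0 in(('w3',240),('w4',315)):
    d=ds[t]=load(t);hsv=cv2.cvtColor(d['img'],cv2.COLOR_RGB2HSV)
    m=((hsv[...,1]<50)&(hsv[...,2]>95)).astype(np.uint8)
    m[:,:x0+15]=0;m[:,x0+140:]=0;m[:125]=0;m[215:]=0
    m=cv2.morphologyEx(m,cv2.MORPH_CLOSE,np.ones((5,5)))
    n,l,st,_=cv2.connectedComponentsWithStats(m);k=1+np.argmax(st[1:,4]);print(t,'hs bbox',st[k])
    ys,xs=np.where(l==k)
    r0=st[k][1];
    for r in range(r0-1,r0+8,2):
        q=xs[ys==r];print(r,(q.min(),q.max()) if len(q) else None,end=' ')
    print()
    f=((hsv[...,0]<35)|(hsv[...,0]>90)|(hsv[...,1]<50)|(hsv[...,2]<75)).astype(np.uint8)
    f=(hsv[...,2]<78).astype(np.uint8)|m; f[:,:x0]=0;f[:,x0+150:]=0;f[:90]=0;f[230:]=0
    n,l2,st2,_=cv2.connectedComponentsWithStats(f);k=1+np.argmax(st2[1:,4]);print('foot bbox',st2[k])
    big=np.hstack([d['img'][90:230,x0:x0+150]])
    out[t]=cv2.resize(big,(400,373),interpolation=cv2.INTER_CUBIC)
im=np.clip(np.hstack([out['w3'],out['w4']])[:,:,::-1]*1.3,0,255).astype(np.uint8)
cv2.imwrite('pics/crop4.png',im)
E
```

```text
w3 hs bbox [ 269  146   69   60 3489]
145 None 147 (np.int64(269), np.int64(336)) 149 (np.int64(269), np.int64(336)) 151 (np.int64(269), np.int64(336)) 153 (np.int64(269), np.int64(336)) 
foot bbox [ 254  112   84   94 6144]
w4 hs bbox [ 344  146   92   55 4010]
145 None 147 (np.int64(368), np.int64(433)) 149 (np.int64(366), np.int64(433)) 151 (np.int64(365), np.int64(434)) 153 (np.int64(363), np.int64(434)) 
foot bbox [ 324  113  112   94 6850]
```

View pics/crop4.png

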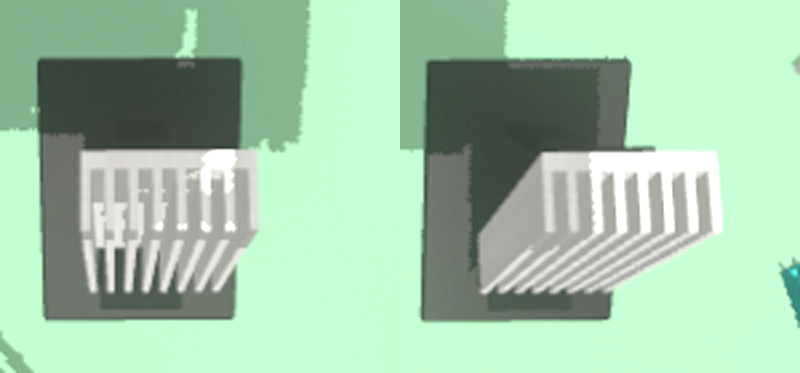

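The crop shows the heatsink clearly in both views: top end's back edge at w3 (81..257,151) and w4 (543..718,152), fin tips at about y=232 in both, foot corners also clear.

```bash
python3 - <<'E'
from geo import *
np.set_printoptions(precision=4,suppress=True)
k=2.6667
A=lambda x,y:(240+x/k-.3,90+y/k-.3);B=lambda x,y:(315+(x-400)/k-.3,90+y/k-.3)
a,b=load('w3'),load('w4')
P={}
for n,p,q in(('backL',A(80,151),B(543,152)),('backR',A(258,151),B(719,152)),('tipL',A(82,233),B(546,232)),('tipR',A(253,232),B(721,232)),('botTipL',A(92,291),B(484,291))):
    P[n],e=tri([a,b],[p,q]);print(n,P[n],e[0])
print('width',np.linalg.norm(P['backL']-P['backR']))
F=plane(a,[A(38,60),A(242,60),A(233,318),A(45,318)],.006);F2=plane(b,[B(428,60),B(630,60),B(610,319),B(421,319)],.006)
for f in(F,F2):
    v=(f[0]+f[1]-f[2]-f[3])/2;w=f[1]-f[0];print('foot',f.mean(0),np.linalg.norm(v),np.linalg.norm(w),'yaw',np.degrees(np.arctan2(v[1],v[0])))
v=P['backR']-P['backL'];print('yaw hs',np.degrees(np.arctan2(v[1],v[0]))+90)
yaw=np.radians(np.degrees(np.arctan2(v[1],v[0]))+90);xs=np.array([np.cos(yaw),np.sin(yaw),0]);z=np.array([0,0,1])
c,s=np.cos(np.radians(25)),np.sin(np.radians(25))
up=s*xs+c*z;n=-c*xs+s*z
mid=(P['backL']+P['backR'])/2;tip=(P['tipL']+P['tipR'])/2
print('tip-mid',tip-mid,26*n/1000)
print('centre via back',mid-.06*up+.013*n,'via tip',tip-.06*up-.013*n)
E
```

```text
backL [ 0.5876 -0.3005  0.1316] 6.623019349653849e-05
backR [ 0.548  -0.3405  0.1315] 0.0001192221807012764
tipL [ 0.5698 -0.2837  0.1396] 0.0003673272667553676
tipR [ 0.5336 -0.3224  0.1461] 0.00021574358371137062
botTipL [ 0.535  -0.2502  0.0354] 0.00016453575569452448
width 0.05628780792541948
foot [ 0.5466 -0.2914  0.006 ] 0.11767907340322391 0.08888470111801415 yaw -44.62283261301967
foot [ 0.5469 -0.2912  0.006 ] 0.11830248769537949 0.08841289185282705 yaw -44.46032317509225
yaw hs -44.764566684708484
tip-mid [-0.0161  0.0174  0.0113] [-0.0167  0.0166  0.011 ]
centre via back [ 0.5414 -0.2943  0.0827] via tip [ 0.5421 -0.2935  0.083 ]
```

Emit:
arm_command --travel '[[-0.3, 0.02, -0.06], [-0.3, 0.02, -0.06], [-0.3, 0.02, -0.06], [-0.3, 0.02, -0.06], [-0.3, 0.02, -0.06], [-0.3, 0.02, -0.06], [-0.3, 0.02, -0.06], [-0.3, 0.02, -0.06], [-0.3, 0.02, -0.06], [-0.3, 0.02, -0.06]]' --delta_rot '[[-0.509, -0.5125, 0], [-0.509, -0.5125, 0], [-0.509, -0.5125, 0], [-0.509, -0.5125, 0], [-0.509, -0.5125, 0], [-0.509, -0.5125, 0], [-0.509, -0.5125, 0], [-0.509, -0.5125, 0], [-0.509, -0.5125, 0], [-0.509, -0.5125, 0]]'

```text
time_s: 5.48
tcp_pos: [0.557, -0.1795, 0.3939]
eef_rot: [177.5, -60.9, -45.3]
contact_force: [0.6, 0.4, -0.1]
gripper_width: 0.0876
gripper_force: 0.0
```

```bash
cat > st.py <<'E'
from plant import r
from scipy.spatial.transform import Rotation as Ro
s=r.get_state();print(s['time_s'],s['joints'].round(1),s['tcp_pos'].round(4),s['eef_rot'].round(2),s['contact_force'].round(1),s['gripper_width'],s['gripper_force'])
print(Ro.from_euler('xyz',s['eef_rot'],degrees=True).as_matrix().round(4).tolist())
E
python3 st.py
```

```text
5.475 [  5.9  -9.2 -58.2  95.5 -45.4 -40.3] [ 0.557  -0.1795  0.3939] [177.49 -60.94 -45.34] [ 0.6  0.4 -0.1] 0.08763684704924482 0.0
[[0.3413, -0.7376, 0.5826], [-0.3455, -0.6749, -0.652], [0.8742, 0.0213, -0.4852]]
```

Joint 3 and joint 4 hit their limits. I'll fit the arm's kinematics from the recorded states and check which grasp orientations are reachable.

```bash
python3 cap.py wrist:w5 >/dev/null; cat > kin.py <<'E'
import numpy as np,pickle
from scipy.spatial.transform import Rotation as Ro
from scipy.optimize import least_squares
E=lambda a,q:Ro.from_euler(a,q,degrees=True).as_matrix()
LO=np.array([-176.03,-82.01,-58.28,-173.87,-174.79,-.11]);LO=np.array([-176.03,-82.01,-58.28,-173.87,-174.79,-173.66]);HI=np.array([176.03,121.73,71.71,95.51,-.11,173.66])
def fk(q,p,s4=1):
    h,a1,L2,a3,L4,b,d6=p
    R1=E('z',q[0]);R2=R1@E('y',q[1]);R3=R2@E('y',-q[2]);R5=R3@E('x',s4*q[3])@E('y',-q[4]);R6=R5@E('x',-q[5])
    pos=np.array([0,0,h])+R1@[a1,b,0]+R2@[0,0,L2]+R3@[L4,0,a3]+R5@[d6,0,0]
    return pos,R6
def data():
    return [pickle.load(open(f'pics/{t}.pkl','rb'))['state'] for t in('s0','w1','w2','w3','w4','w5')]
def fit():
    D=data();best=None
    T=fk(D[1]['joints'],[0]*7)[1].T@E('xyz',D[1]['eef_rot'])
    s4=min((1,-1),key=lambda s:np.abs(fk(D[-1]['joints'],[0]*7,s)[1]@T-E('xyz',D[-1]['eef_rot'])).max())
    f=lambda p:np.concatenate([fk(d['joints'],p,s4)[0]-d['tcp_pos'] for d in D]+[(p-[.4,0,.4,0,.4,0,.25])*1e-3])
    o=least_squares(f,[.4,0,.4,0,.4,0,.25])
    return o.x,s4,T,np.abs(f(o.x)[:-7]).max(),max(np.abs(fk(d['joints'],[0]*7,s4)[1]@T-E('xyz',d['eef_rot'])).max() for d in D)
def ik(pos,R,p,s4,T,q0s):
    sol=[]
    for q0 in q0s:
        def f(q):
            x,Rq=fk(q,p,s4);return np.r_[(x-pos)*5,Ro.from_matrix((Rq@T).T@R).as_rotvec()]
        o=least_squares(f,np.clip(q0,LO+.5,HI-.5),bounds=(LO+.3,HI-.3));
        if np.abs(o.fun).max()<2e-3:
            if not any(np.abs(o.x-s).max()<2 for s in sol):sol.append(o.x)
    return sol
E
python3 - <<'E'
from kin import *
np.set_printoptions(precision=4,suppress=True)
p,s4,T,e1,e2=fit();print(p,s4,e1,e2);print(T.round(3).tolist())
pickle.dump((p,s4,T),open('kin.pkl','wb'))
rng=np.random.default_rng(0);q0=[LO+(HI-LO)*rng.random(6) for _ in range(12)]+[data()[3]['joints']]
yaw=np.radians(-44.8);xs=np.array([np.cos(yaw),np.sin(yaw),0]);ys=np.array([-np.sin(yaw),np.cos(yaw),0]);z=np.array([0,0,1.])
C=np.array([.5415,-.294,.081])
for flip in(0,1):
  for tilt in(65,55,45,35,25):
    a=np.radians(tilt);tz=np.sin(a)*xs-np.cos(a)*z;tx=np.cos(a)*xs+np.sin(a)*z
    if flip:tx=-tx
    R=np.c_[tx,np.cross(tz,tx),tz]
    for so in(0,.1):
        print(flip,tilt,so,[s.round(0).tolist() for s in ik(C-so*tz,R,p,s4,T,q0)])
E
```

```text
[-0.2752  0.6187  0.4971  0.1049 -0.1855 -0.1908  0.0713] -1 0.036076663328318465 8.260427002453459e-05
[[0.0, 0.0, 1.0], [-1.0, 0.0, 0.0], [-0.0, -1.0, 0.0]]
0 65 0 [[-6.0, 10.0, 69.0, 34.0, -89.0, 71.0]]
0 65 0.1 [[1.0, 1.0, 50.0, 41.0, -84.0, 61.0]]
0 55 0 [[-7.0, 12.0, 66.0, 30.0, -95.0, 69.0]]
0 55 0.1 [[-1.0, 4.0, 45.0, 35.0, -86.0, 58.0]]
0 45 0 [[-7.0, 13.0, 64.0, 26.0, -101.0, 67.0]]
0 45 0.1 [[-2.0, 7.0, 41.0, 29.0, -88.0, 56.0]]
0 35 0 [[-8.0, 15.0, 62.0, 21.0, -107.0, 65.0]]
0 35 0.1 [[-4.0, 9.0, 37.0, 22.0, -90.0, 55.0]]
0 25 0 [[-9.0, 17.0, 61.0, 16.0, -113.0, 63.0]]
0 25 0.1 [[-6.0, 12.0, 35.0, 15.0, -93.0, 55.0]]
1 65 0 [[-6.0, 10.0, 69.0, 34.0, -89.0, -109.0]]
1 65 0.1 [[1.0, 1.0, 50.0, 41.0, -84.0, -119.0]]
1 55 0 [[-7.0, 12.0, 66.0, 30.0, -95.0, -111.0]]
1 55 0.1 [[-1.0, 4.0, 45.0, 35.0, -86.0, -122.0]]
1 45 0 [[-7.0, 13.0, 64.0, 26.0, -101.0, -113.0]]
1 45 0.1 [[-2.0, 7.0, 41.0, 29.0, -88.0, -124.0]]
1 35 0 [[-8.0, 15.0, 62.0, 21.0, -107.0, -115.0]]
1 35 0.1 [[-4.0, 9.0, 37.0, 22.0, -90.0, -125.0]]
1 25 0 [[-9.0, 17.0, 61.0, 16.0, -113.0, -117.0]]
1 25 0.1 [[-6.0, 12.0, 35.0, 15.0, -93.0, -125.0]]
```

```bash
cat > fk2.py <<'E'
import kin
from kin import *
def fk(q,p,s4=-1):
    h,a1,L2,a3,L4,b,d6,b4,c5,x4=p
    R1=E('z',q[0]);R2=R1@E('y',q[1]);R3=R2@E('y',-q[2]);R4=R3@E('x',s4*q[3]);R5=R4@E('y',-q[4]);R6=R5@E('x',-q[5])
    return np.array([0,0,h])+R1@[a1,b,0]+R2@[x4,0,L2]+R3@[L4,0,a3]+R4@[0,b4,0]+R5@[d6,0,c5],R6
kin.fk=fk
E
python3 - <<'E'
from fk2 import *
np.set_printoptions(precision=4,suppress=True)
D=data()
for nm,free in(('b4',[0,1,2,3,4,6,7]),('b4 only simple',[0,2,4,6,7]),('b4+b',[0,2,4,5,6,7]),('b4+c5',[0,2,4,6,7,8]),('all',range(10)),('simple b4 a3 a1=0',[0,2,3,4,6,7])):
    free=list(free);base=np.array([.35,0,.4,0,.4,0,.25,0,0,0]);
    def full(x):
        p=base.copy();p[free]=x;return p
    f=lambda x:np.concatenate([fk(d['joints'],full(x))[0]-d['tcp_pos'] for d in D]+[(x-base[free])*1e-4])
    o=least_squares(f,base[free]);r=f(o.x)[:18].reshape(6,3);print(nm,full(o.x),np.abs(r).max(1)*1000)
E
```

```text
b4 [ 0.1988  0.      0.6016 -0.      0.4636  0.      0.359  -0.1918  0.
  0.    ] [0. 0. 0. 0. 0. 0.]
b4 only simple [ 0.1988  0.      0.6016  0.      0.4636  0.      0.359  -0.1918  0.
  0.    ] [0. 0. 0. 0. 0. 0.]
b4+b [ 0.1988  0.      0.6016  0.      0.4636 -0.      0.359  -0.1918  0.
  0.    ] [0. 0. 0. 0. 0. 0.]
b4+c5 [ 0.1988  0.      0.6016  0.      0.4636  0.      0.359  -0.1918  0.
  0.    ] [0. 0. 0. 0. 0. 0.]
all [ 0.1993 -0.0005  0.6016  0.      0.4636  0.      0.3596 -0.1918  0.0005
 -0.    ] [0.0001 0.0001 0.     0.0002 0.0001 0.    ]
simple b4 a3 a1=0 [ 0.1988  0.      0.6016 -0.      0.4636  0.      0.359  -0.1918  0.
  0.    ] [0. 0. 0. 0. 0. 0.]
```

Exact fit. Now I'll run IK for the candidate grasps.

```bash
cat >> fk2.py <<'E'
P=np.array([.1988,0,.6016,0,.4636,0,.359,-.1918,0,0]);T=np.array([[0,0,1],[-1,0,0],[0,-1,0]])
z=np.array([0,0,1.])
def graspR(tilt,yaw=-44.8,flip=0):
    y=np.radians(yaw);xs=np.array([np.cos(y),np.sin(y),0]);a=np.radians(tilt)
    tz=np.sin(a)*xs-np.cos(a)*z;tx=(np.cos(a)*xs+np.sin(a)*z)*(-1 if flip else 1)
    return np.c_[tx,np.cross(tz,tx),tz]
def IK(pos,R,n=14,extra=[]):
    rng=np.random.default_rng(0);return ik(pos,R,P,-1,T,[LO+(HI-LO)*rng.random(6) for _ in range(n)]+[d['joints'] for d in data()]+extra)
E
python3 - <<'E'
from fk2 import *
C=np.array([.5415,-.294,.081])
for flip in(0,1):
  for tilt in(65,50,40,30,15,0,-20):
    R=graspR(tilt,flip=flip)
    for so in(0,.1):
        print(flip,tilt,so,[s.round(0).astype(int).tolist() for s in IK(C-so*R[:,2],R)])
E
```

```text
0 65 0 []
0 65 0.1 []
0 50 0 []
0 50 0.1 []
0 40 0 [[-48, 15, -47, -172, -12, -96]]
0 40 0.1 []
0 30 0 []
0 30 0.1 []
0 15 0 [[-6, 17, -40, 24, -23, 30]]
0 15 0.1 [[-3, 8, -34, 16, -38, 36]]
0 0 0 [[-10, 24, -18, 0, -48, 56]]
0 0 0.1 [[-10, 18, -12, 0, -60, 56]]
0 -20 0 [[-16, 34, 1, -10, -75, 65]]
0 -20 0.1 [[-18, 32, 11, -9, -87, 65]]
1 65 0 []
1 65 0.1 []
1 50 0 []
1 50 0.1 []
1 40 0 [[-48, 15, -47, -172, -12, 84]]
1 40 0.1 []
1 30 0 []
1 30 0.1 []
1 15 0 [[-6, 17, -40, 24, -23, -150]]
1 15 0.1 [[-3, 8, -34, 16, -38, -144]]
1 0 0 [[-10, 24, -18, 0, -48, -124]]
1 0 0.1 [[-10, 18, -12, 0, -60, -124]]
1 -20 0 [[-16, 34, 1, -10, -75, -115]]
1 -20 0.1 [[-18, 32, 11, -9, -87, -115]]
```

```bash
python3 - <<'E'
from fk2 import *
C=np.array([.5415,-.294,.081]);y=np.radians(-44.8);xs=np.array([np.cos(y),np.sin(y),0]);s,c=np.sin(np.radians(25)),np.cos(np.radians(25))
up=s*xs+c*z;n=-c*xs+s*z
G=C+.008*up+.010*n;print('G',G.round(4))
q=IK(G,graspR(0),n=2)
ex=[q[0]]
for t in(5,10,15,18,20,22,25,28):
    o=[]
    for so in(0,.1):
        R=graspR(t);S=IK(G-so*R[:,2],R,n=0,extra=ex);o+=[x.round(0).astype(int).tolist() for x in S];ex+=S
    print(t,o)
for pos in((.42,.38),(.36,.40),(.5,.36),(.40,-.03),(.57,-.13)):
  for phi in range(-135,181,45):
    S=IK(np.array([*pos,.023]),graspR(-50,phi),n=3,extra=ex[:1])
    if S:print(pos,phi,[x.round(0).astype(int).tolist() for x in S])
E
```

```text
G [ 0.5375 -0.29    0.0925]
5 [[-8, 20, -24, 4, -42, 50], [-8, 13, -18, 4, -54, 51]]
10 [[-7, 18, -31, 11, -34, 43], [-5, 10, -25, 9, -47, 45]]
15 [[-6, 16, -39, 23, -25, 31], [-3, 7, -33, 16, -40, 37]]
18 [[-7, 15, -46, 36, -19, 19], [-2, 5, -38, 22, -35, 30]]
20 [[-11, 14, -51, 52, -14, 6], [-1, 4, -42, 27, -32, 25]]
22 [[-19, 13, -55, 79, -9, -12], [-1, 3, -45, 33, -29, 19]]
25 [[-2, 2, -51, 44, -24, 9]]
28 [[-7, 1, -57, 61, -19, -5]]
(0.42, 0.38) -135 [[11, 27, -49, -137, -39, 78]]
(0.42, 0.38) -90 [[21, 28, -23, -75, -48, 37]]
(0.42, 0.38) -45 [[28, 39, -2, -49, -75, 42]]
(0.42, 0.38) 0 [[41, 48, 13, -30, -96, 57]]
(0.42, 0.38) 45 [[56, 52, 14, -9, -101, 81]]
(0.42, 0.38) 90 [[71, 48, -6, 14, -84, 101]]
(0.42, 0.38) 135 [[81, 37, -40, 47, -58, 102]]
(0.36, 0.4) -90 [[24, 26, -28, -80, -45, 41]]
(0.36, 0.4) -45 [[32, 36, -8, -52, -71, 43]]
(0.36, 0.4) 0 [[45, 46, 8, -33, -92, 56]]
(0.36, 0.4) 45 [[60, 50, 10, -12, -99, 78]]
(0.36, 0.4) 90 [[76, 47, -7, 11, -85, 98]]
(0.36, 0.4) 135 [[88, 38, -38, 40, -60, 102]]
(0.5, 0.36) -135 [[11, 26, -37, -122, -30, 60]]
(0.5, 0.36) -90 [[17,
[... 157 characters left out ...]
(0.5, 0.36) 90 [[65, 50, -3, 19, -84, 105]]
(0.5, 0.36) 135 [[71, 38, -40, 56, -56, 103]]
(0.4, -0.03) -135 [[-38, 24, -38, -74, -52, 53]]
(0.4, -0.03) -90 [[-23, 32, -21, -48, -71, 54]]
(0.4, -0.03) -45 [[-5, 39, -10, -29, -84, 65]]
(0.4, -0.03) 0 [[14, 42, -12, -10, -86, 82]]
(0.4, -0.03) 45 [[33, 39, -28, 9, -73, 95]]
(0.4, -0.03) 90 [[50, 31, -57, 39, -51, 91]]
(0.57, -0.13) -135 [[-32, 31, -17, -67, -54, 35]]
(0.57, -0.13) -90 [[-24, 42, 4, -45, -82, 43]]
(0.57, -0.13) -45 [[-11, 51, 18, -26, -101, 61]]
(0.57, -0.13) 0 [[4, 53, 14, -3, -100, 87]]
(0.57, -0.13) 45 [[18, 47, -10, 20, -80, 104]]
(0.57, -0.13) 90 [[23, 35, -46, 61, -54, 99]]
(0.57, -0.13) 180 [[-39, 25, -38, -116, -32, 58]]
```

Emit:
arm_command --travel '[[0, 0, 0]]' --delta_rot '[[0, 0, 0]]'

```text
time_s: 5.65
tcp_pos: [0.557, -0.1798, 0.393]
eef_rot: [177.5, -60.8, -45.3]
contact_force: [0.2, 0.1, -1.0]
gripper_width: 0.0875
gripper_force: 0.0
```

```bash
cat > delta.py <<'E'
from fk2 import *
from plant import r
def delta(pos,R,ref=None):
    s=r.get_state();R0=E('xyz',s['eef_rot']);p0=s['tcp_pos']
    if ref:p0,R0=ref
    print('t',s['time_s'],'tcp',s['tcp_pos'].round(4),'rot',s['eef_rot'].round(2),'F',s['contact_force'].round(1),'w',round(s['gripper_width'],4),s['gripper_force'])
    print('travel',((np.array(pos)-p0)/.5).round(4),'rot',(Ro.from_matrix(R@R0.T).as_rotvec(degrees=True)/90).round(4))
E
python3 - <<'E'
from delta import *
G=np.array([.5375,-.29,.0925]);R=graspR(15)
delta(G-.14*R[:,2],R)
print(IK(G-.14*R[:,2],R,n=3))
E
```

```text
t 5.65 tcp [ 0.557  -0.1798  0.393 ] rot [177.47 -60.84 -45.34] F [ 0.2  0.1 -1. ] w 0.0875 0.0
travel [-0.0905 -0.1693 -0.3306] rot [0.3766 0.3435 0.0234]
[array([ -1.69223492,   4.1024616 , -30.56383999,  14.43789512,
       -45.18444135,  37.59661145])]
```

Emit:
arm_command --travel '[[-0.09, -0.1, -0.1], [-0.09, -0.17, -0.2], [-0.09, -0.17, -0.33], [-0.09, -0.17, -0.33], [-0.09, -0.17, -0.33], [-0.09, -0.17, -0.33], [-0.09, -0.17, -0.33], [-0.09, -0.17, -0.33], [-0.09, -0.17, -0.33]]' --delta_rot '[[0.377, 0.344, 0.023], [0.377, 0.344, 0.023], [0.377, 0.344, 0.023], [0.377, 0.344, 0.023], [0.377, 0.344, 0.023], [0.377, 0.344, 0.023], [0.377, 0.344, 0.023], [0.377, 0.344, 0.023], [0.377, 0.344, 0.023]]'

```text
time_s: 6.78
tcp_pos: [0.5116, -0.2649, 0.228]
eef_rot: [179.9, -15.0, -44.8]
contact_force: [0.1, -0.3, 0.4]
gripper_width: 0.0877
gripper_force: 0.0
```

```bash
python3 - <<'E'
from delta import *
G=np.array([.5375,-.29,.0925]);R=graspR(15)
delta(G,R);print(r.get_state()['joints'].round(1))
E
```

```text
t 6.775 tcp [ 0.5116 -0.2649  0.228 ] rot [179.92 -15.   -44.81] F [ 0.1 -0.3  0.4] w 0.0877 0.0
travel [ 0.0517 -0.0502 -0.271 ] rot [ 0.0006 -0.0006  0.0003]
[ -1.7   4.1 -30.5  14.5 -45.3  37.6]
```

Emit:
arm_command --travel '[[0.013, -0.0125, -0.07], [0.026, -0.025, -0.136], [0.036, -0.035, -0.19], [0.044, -0.0425, -0.23], [0.0517, -0.05, -0.271], [0.0517, -0.05, -0.271]]' --delta_rot '[[0, 0, 0], [0, 0, 0], [0, 0, 0], [0, 0, 0], [0, 0, 0], [0, 0, 0]]'

```text
time_s: 7.52
tcp_pos: [0.5368, -0.2897, 0.0911]
eef_rot: [179.8, -14.8, -44.8]
contact_force: [-0.8, -0.2, -0.6]
gripper_width: 0.0877
gripper_force: 0.0
```

```bash
python3 cap.py wrist:w6 scene:s6 >/dev/null; python3 - <<'E'
import cv2,numpy as np
a=cv2.imread('pics/w6.png');b=cv2.imread('pics/s6.png')[190:290,220:320]
im=np.hstack([cv2.resize(a,(440,330)),cv2.resize(b,(330,330),interpolation=cv2.INTER_CUBIC)])
cv2.imwrite('pics/crop5.png',np.clip(im*1.4,0,255).astype(np.uint8))
E
python3 st.py|head -1
```

```text
7.625 [ -5.6  16.  -39.1  22.9 -25.   30.9] [ 0.5382 -0.2897  0.0931] [179.94 -14.99 -44.79] [ 0.6 -0.3  0.4] 0.08739484346290924 0.0
```

View pics/crop5.png

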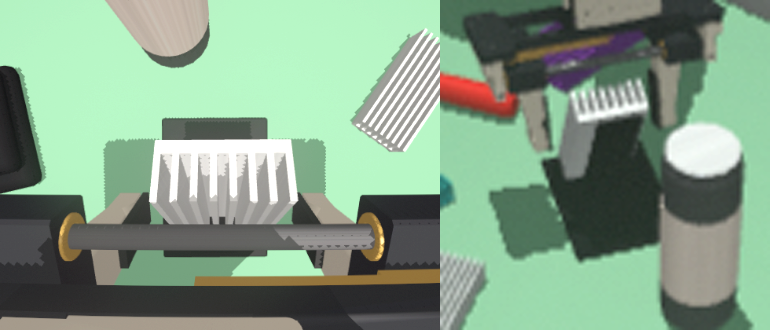

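The heatsink sits centred between the fingers (wrist crop, middle about 225 for both). Closing.

Emit:
arm_command --travel '[[0, 0, 0], [0, 0, 0], [0, 0, 0], [0, 0, 0], [0, 0, 0], [0, 0, 0]]' --delta_rot '[[0, 0, 0], [0, 0, 0], [0, 0, 0], [0, 0, 0], [0, 0, 0], [0, 0, 0]]' --grip 0.5 --newtons 35

```text
time_s: 8.38
tcp_pos: [0.538, -0.2899, 0.0928]
eef_rot: [179.9, -15.0, -44.8]
contact_force: [-3.2, -0.3, 5.3]
gripper_width: 0.0556
gripper_force: 35.0
```

```bash
python3 - <<'E'
from delta import *
q=r.get_state()['joints']
for pos,t,y in(((.53,-.28,.2),15,-44.8),((.51,-.18,.28),-5,-35),((.48,.1,.30),-30,-15),((.44,.36,.24),-50,0),((.42,.40,.06),-50,0)):
    S=IK(np.array(pos),graspR(t,y),n=0,extra=[q]);print(S and S[-1].round(0));delta(pos,graspR(t,y))
E
```

```text
[ -4.   8. -30.  15. -41.  38.]
t 8.375 tcp [ 0.538  -0.2899  0.0928] rot [179.93 -14.98 -44.82] F [-3.2 -0.3  5.3] w 0.0556 34.991957244928926
travel [-0.016   0.0198  0.2144] rot [ 0.0004 -0.0007  0.0004]
[ -1.  10.  -9.  -3. -76.  56.]
t 8.375 tcp [ 0.538  -0.2899  0.0928] rot [179.93 -14.98 -44.82] F [-3.2 -0.3  5.3] w 0.0556 34.991957244928926
travel [-0.056   0.2198  0.3744] rot [0.1432 0.17   0.1081]
[  21.   18.    6.  -17. -102.   54.]
t 8.375 tcp [ 0.538  -0.2899  0.0928] rot [179.93 -14.98 -44.82] F [-3.2 -0.3  5.3] w 0.0556 34.991957244928926
travel [-0.116   0.7798  0.4144] rot [0.2526 0.4375 0.3139]
[  38.   37.   22.  -32. -115.   48.]
t 8.375 tcp [ 0.538  -0.2899  0.0928] rot [179.93 -14.98 -44.82] F [-3.2 -0.3  5.3] w 0.0556 34.991957244928926
travel [-0.196   1.2998  0.2944] rot [0.2824 0.6829 0.4421]
[ 42.  47.  16. -31. -99.  55.]
t 8.375 tcp [ 0.538  -0.2899  0.0928] rot [179.93 -14.98 -44.82] F [-3.2 -0.3  5.3] w 0.0556 34.991957244928926
travel [-0.236   1.3798 -0.0656] rot [0.2824 0.6829 0.4421]
```

Emit:
arm_command --travel '[[-0.006, 0.006, 0.02], [-0.012, 0.012, 0.07], [-0.016, 0.02, 0.14], [-0.016, 0.02, 0.22], [-0.036, 0.1, 0.3], [-0.056, 0.2, 0.37], [-0.07, 0.3, 0.39], [-0.08, 0.4, 0.4], [-0.09, 0.5, 0.41], [-0.1, 0.6, 0.41], [-0.11, 0.7, 0.41], [-0.116, 0.78, 0.41], [-0.116, 0.78, 0.41]]' --delta_rot '[[0, 0, 0], [0, 0, 0], [0, 0, 0], [0, 0, 0], [0.07, 0.085, 0.05], [0.143, 0.17, 0.108], [0.165, 0.215, 0.145], [0.185, 0.26, 0.18], [0.205, 0.305, 0.215], [0.22, 0.35, 0.25], [0.24, 0.4, 0.285], [0.2526, 0.4375, 0.314], [0.2526, 0.4375, 0.314]]'

```text
time_s: 10.0
tcp_pos: [0.48, 0.1034, 0.2963]
eef_rot: [-179.9, 30.2, -14.7]
contact_force: [0.4, -0.9, -2.5]
gripper_width: 0.0558
gripper_force: 35.0
```

```bash
python3 cap.py wrist:w7 scene:s7>/dev/null; python3 - <<'E'
from delta import *
q=r.get_state()['joints']
for pos,t,y in(((.44,.36,.20),-50,0),((.42,.40,.06),-50,0)):
    S=IK(np.array(pos),graspR(t,y),n=0,extra=[q]);print(S and S[-1].round(0));delta(pos,graspR(t,y))
E
```

```text
[  39.   38.   20.  -31. -112.   50.]
t 10.1 tcp [0.4801 0.1009 0.2972] rot [-179.96   30.03  -14.9 ] F [-0.8 -0.2 -2.1] w 0.0559 34.985919788014144
travel [-0.0802  0.5182 -0.1944] rot [0.0285 0.2207 0.1641]
[ 42.  47.  16. -31. -99.  55.]
t 10.1 tcp [0.4801 0.1009 0.2972] rot [-179.96   30.03  -14.9 ] F [-0.8 -0.2 -2.1] w 0.0559 34.985919788014144
travel [-0.1202  0.5982 -0.4744] rot [0.0285 0.2207 0.1641]
```

Emit:
arm_command --travel '[[-0.016, 0.1, -0.02], [-0.032, 0.2, -0.04], [-0.048, 0.3, -0.08], [-0.064, 0.4, -0.13], [-0.08, 0.5, -0.2], [-0.1, 0.56, -0.28], [-0.12, 0.6, -0.36], [-0.12, 0.6, -0.41], [-0.12, 0.6, -0.43], [-0.12, 0.6, -0.43]]' --delta_rot '[[0.005, 0.045, 0.033], [0.011, 0.088, 0.066], [0.017, 0.132, 0.098], [0.023, 0.177, 0.131], [0.0285, 0.2207, 0.164], [0.0285, 0.2207, 0.164], [0.0285, 0.2207, 0.164], [0.0285, 0.2207, 0.164], [0.0285, 0.2207, 0.164], [0.0285, 0.2207, 0.164]]'

```text
time_s: 11.35
tcp_pos: [0.421, 0.3994, 0.0828]
eef_rot: [179.9, 50.0, -0.2]
contact_force: [0.2, 0.3, -2.1]
gripper_width: 0.0556
gripper_force: 35.0
```

```bash
python3 cap.py wrist:w8 scene:s8 top:t8>/dev/null; python3 - <<'E'
from delta import *
from geo import load,proj
R=graspR(-50,0);delta((.42,.40,.03),R)
print(proj(load('s8'),[[.42,.4,.03]]),proj(load('t8'),[[.42,.4,.03]]))
import cv2
u,v=proj(load('s8'),[[.42,.4,.05]])[0].astype(int)
a=cv2.imread('pics/w8.png');b=cv2.imread('pics/s8.png')[v-50:v+50,u-60:u+60]
im=np.hstack([cv2.resize(a,(440,330)),cv2.resize(b,(360,330),interpolation=cv2.INTER_CUBIC)])
cv2.imwrite('pics/crop6.png',np.clip(im*1.4,0,255).astype(np.uint8))
E
```

```text
t 11.5 tcp [0.4213 0.4001 0.0841] rot [-1.7991e+02  4.9850e+01 -5.0000e-02] F [-0.5  0.1 -2.8] w 0.0559 34.98596413526684
travel [-0.0027 -0.0003 -0.1081] rot [-0.0007  0.0017  0.0014]
[[331.71177064 120.14472083]] [[ 58.59857417 257.41810367]]
```

View pics/crop6.png

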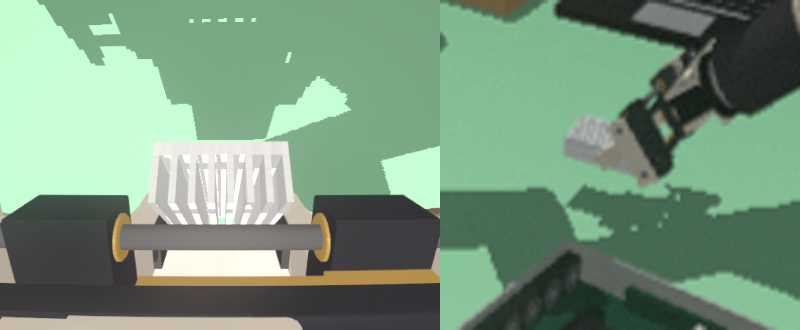

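The wrist view (left) shows the heatsink still squarely held. The scene view shows it level above clear bench. Lowering.

Emit:
arm_command --travel '[[0, 0, -0.04], [0, 0, -0.08], [0, 0, -0.1], [0, 0, -0.11], [0, 0, -0.112], [0, 0, -0.112]]' --delta_rot '[[0, 0, 0], [0, 0, 0], [0, 0, 0], [0, 0, 0], [0, 0, 0], [0, 0, 0]]'

```text
time_s: 12.25
tcp_pos: [0.4204, 0.4004, 0.0268]
eef_rot: [180.0, 49.9, -0.1]
contact_force: [0.3, -1.2, -2.2]
gripper_width: 0.0559
gripper_force: 35.0
```

Emit:
arm_command --travel '[[0, 0, -0.004], [0, 0, -0.004]]' --delta_rot '[[0, 0, 0], [0, 0, 0]]'

```text
time_s: 12.5
tcp_pos: [0.4203, 0.4003, 0.0247]
eef_rot: [180.0, 50.0, -0.1]
contact_force: [-0.3, 0.2, -2.5]
gripper_width: 0.0558
gripper_force: 35.0
```

Emit:
arm_command --travel '[[0, 0, -0.004], [0, 0, -0.004]]' --delta_rot '[[0, 0, 0], [0, 0, 0]]'

```text
time_s: 12.75
tcp_pos: [0.4204, 0.4004, 0.0236]
eef_rot: [180.0, 50.0, -0.1]
contact_force: [1.6, 1.3, 4.5]
gripper_width: 0.056
gripper_force: 35.0
```

Emit:
arm_command --travel '[[0, 0, 0], [0, 0, 0]]' --delta_rot '[[0, 0, 0], [0, 0, 0]]' --newtons 5

```text
time_s: 13.0
tcp_pos: [0.4204, 0.4004, 0.0233]
eef_rot: [-180.0, 50.0, -0.0]
contact_force: [1.0, 1.1, 6.3]
gripper_width: 0.056
gripper_force: 5.0
```

Emit:
arm_command --travel '[[0, 0, 0], [0, 0, 0], [0, 0, 0], [0, 0, 0], [0, 0, 0]]' --delta_rot '[[0, 0, 0], [0, 0, 0], [0, 0, 0], [0, 0, 0], [0, 0, 0]]' --grip 1

```text
time_s: 13.62
tcp_pos: [0.4202, 0.4003, 0.0224]
eef_rot: [179.9, 50.0, -0.1]
contact_force: [-1.2, 0.4, -0.2]
gripper_width: 0.0877
gripper_force: 0.0
```

```bash
python3 - <<'E'
from delta import *
R=graspR(-50,0);s=r.get_state();p=s['tcp_pos']-.12*R[:,2];delta(p,R)
delta((.40,.40,.2),graspR(0,0))
for pp,RR in((p,R),((.40,.40,.2),graspR(0,0)),((.412,.40,.022),graspR(0,0))):print(IK(np.array(pp),RR,n=0,extra=[s['joints']])[-1].round(0))
E
```

```text
t 13.625 tcp [0.4202 0.4003 0.0224] rot [ 1.7993e+02  4.9990e+01 -1.3000e-01] F [-1.2  0.4 -0.2] w 0.0877 0.0
travel [0.1839 0.     0.1543] rot [0.0005 0.0001 0.0009]
t 13.625 tcp [0.4202 0.4003 0.0224] rot [ 1.7993e+02  4.9990e+01 -1.3000e-01] F [-1.2  0.4 -0.2] w 0.0877 0.0
travel [-0.0403 -0.0005  0.3553] rot [ 1.000e-04 -5.554e-01  1.000e-03]
[  38.   51.   30.  -30. -110.   52.]
[ 65.  12. -17.   0. -61.  25.]
[ 64.  25. -27.  -0. -38.  26.]
```

Emit:
arm_command --travel '[[0.04, 0, 0.034], [0.09, 0, 0.076], [0.15, 0, 0.126], [0.18, 0, 0.155], [0.17, 0, 0.25], [0.12, 0, 0.36], [0.04, 0, 0.42], [-0.02, 0, 0.42], [-0.04, 0, 0.42], [-0.04, 0, 0.42], [-0.04, 0, 0.42], [-0.04, 0, 0.42]]' --delta_rot '[[0, 0, 0], [0, 0, 0], [0, 0, 0], [0, 0, 0], [0, -0.1, 0], [0, -0.2, 0], [0, -0.3, 0], [0, -0.4, 0], [0, -0.5, 0], [0, -0.5554, 0], [0, -0.5554, 0], [0, -0.5554, 0]]'

```text
time_s: 15.12
tcp_pos: [0.4003, 0.4005, 0.2327]
eef_rot: [-179.9, 0.1, -0.1]
contact_force: [0.3, 0.6, 0.7]
gripper_width: 0.0877
gripper_force: 0.0
```

```bash
python3 cap.py wrist:w9 >/dev/null; python3 st.py|head -1; python3 - <<'E'
import cv2,numpy as np
a=cv2.imread('pics/w9.png');h=cv2.cvtColor(a,cv2.COLOR_BGR2HSV)
m=((h[...,1]<50)&(h[...,2]>95)).astype(np.uint8);m[235:]=0
m=cv2.morphologyEx(m,cv2.MORPH_CLOSE,np.ones((7,7)))
n,l,st,c=cv2.connectedComponentsWithStats(m)
for k in range(1,n):
    if st[k][4]>400:
        cn=cv2.findContours((l==k).astype(np.uint8),0,2)[0][0];print(st[k],cv2.minAreaRect(cn))
cv2.imwrite('pics/crop7.png',np.clip(a*1.2,0,255).astype(np.uint8))
E
```

```text
15.175 [ 64.7  10.9 -14.3  -0.1 -64.7  25.2] [0.4007 0.4005 0.2324] [-1.7997e+02  7.0000e-02 -1.3000e-01] [ 0.1 -0.2  0.8] 0.08737840699646865 0.0
[ 439    0  121  177 2069] ((512.455078125, 84.64381408691406), (122.66924285888672, 164.66070556640625), 9.743640899658203)
[ 251  103   61  124 7239] ((281.0, 164.5), (123.0, 60.0), 90.0)
```

View pics/crop7.png

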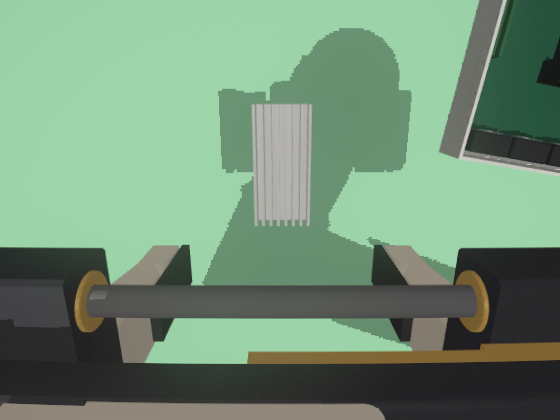

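The heatsink lies flat with fins up at px (251..312, 103..227), square to the tool. Now I'll compute the regrasp.

```bash
python3 - <<'E'
from delta import *
from geo import load,plane
d=load('w9');p=plane(d,[(251,103),(312,103),(311,227),(253,227)],.026);print(p.round(4),p.mean(0).round(4))
c=p.mean(0);delta((c[0],c[1],.022),graspR(0,-.1))
E
```

```text
[[0.4725 0.4292 0.026 ]
 [0.4724 0.3724 0.026 ]
 [0.3498 0.3708 0.026 ]
 [0.3499 0.4302 0.026 ]] [0.4112 0.4007 0.026 ]
t 15.175 tcp [0.4007 0.4005 0.2324] rot [-1.7997e+02  7.0000e-02 -1.3000e-01] F [ 0.1 -0.2  0.8] w 0.0874 0.0
travel [ 2.090e-02  4.000e-04 -4.207e-01] rot [-0.0004 -0.0008  0.0003]
```

Emit:
arm_command --travel '[[0.021, 0, -0.1], [0.021, 0, -0.2], [0.021, 0, -0.29], [0.021, 0, -0.35], [0.021, 0, -0.39], [0.021, 0, -0.41], [0.021, 0, -0.42], [0.021, 0, -0.42]]' --delta_rot '[[0, 0, 0], [0, 0, 0], [0, 0, 0], [0, 0, 0], [0, 0, 0], [0, 0, 0], [0, 0, 0], [0, 0, 0]]'

```text
time_s: 16.18
tcp_pos: [0.4111, 0.4004, 0.0226]
eef_rot: [-180.0, -0.0, -0.1]
contact_force: [1.0, -0.2, -0.1]
gripper_width: 0.0874
gripper_force: 0.0
```

Emit:
arm_command --travel '[[0, 0, 0], [0, 0, 0], [0, 0, 0], [0, 0, 0], [0, 0, 0], [0, 0, 0]]' --delta_rot '[[0, 0, 0], [0, 0, 0], [0, 0, 0], [0, 0, 0], [0, 0, 0], [0, 0, 0]]' --grip 0.5 --newtons 35

```text
time_s: 16.92
tcp_pos: [0.4107, 0.4004, 0.0227]
eef_rot: [-180.0, -0.0, -0.1]
contact_force: [-2.6, -0.0, 5.0]
gripper_width: 0.0558
gripper_force: 35.0
```

```bash
python3 - <<'E'
from delta import *
delta((.5552,.1053,.16),graspR(0,-8.95))
E
```

```text
t 16.925 tcp [0.4107 0.4004 0.0227] rot [-1.7995e+02 -2.0000e-02 -7.0000e-02] F [-2.6 -0.   5. ] w 0.0558 34.99669197946787
travel [ 0.289  -0.5902  0.2745] rot [-0.0005  0.0002 -0.0987]
```

Emit:
arm_command --travel '[[0, 0, 0.03], [0, 0, 0.1], [0.02, -0.05, 0.2], [0.07, -0.15, 0.27], [0.12, -0.25, 0.27], [0.17, -0.35, 0.27], [0.22, -0.45, 0.27], [0.26, -0.53, 0.25], [0.289, -0.59, 0.22], [0.289, -0.59, 0.2], [0.289, -0.59, 0.2], [0.289, -0.59, 0.2]]' --delta_rot '[[0, 0, 0], [0, 0, 0], [0, 0, -0.05], [0, 0, -0.0987], [0, 0, -0.0987], [0, 0, -0.0987], [0, 0, -0.0987], [0, 0, -0.0987], [0, 0, -0.0987], [0, 0, -0.0987], [0, 0, -0.0987], [0, 0, -0.0987]]'

```text
time_s: 18.42
tcp_pos: [0.5552, 0.1061, 0.1231]
eef_rot: [-179.9, -0.0, -8.9]
contact_force: [-0.8, -0.8, -2.3]
gripper_width: 0.0558
gripper_force: 35.0
```

```bash
python3 cap.py wrist:w10 >/dev/null; python3 - <<'E'
from delta import *
import cv2
delta((.5552,.1053,.048),graspR(0,-8.95))
a=cv2.imread('pics/w10.png')[0:300]
cv2.imwrite('pics/crop8.png',np.clip(cv2.resize(a,(784,420))*1.5,0,255).astype(np.uint8))
E
```

```text
t 18.475 tcp [0.5553 0.1062 0.1232] rot [-1.7993e+02 -5.0000e-02 -8.8900e+00] F [-1.  -0.9 -3. ] w 0.0559 34.99630641192198
travel [-0.0002 -0.0018 -0.1504] rot [-0.0006  0.0007 -0.0007]
```

View pics/crop8.png

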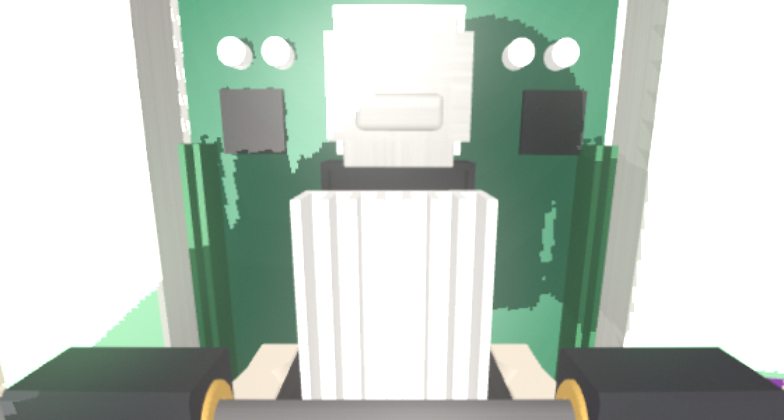

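```bash
python3 - <<'E'
from delta import *
from geo import load,plane
d=load('w10');k=1.4
def ch(p):
    q=p[:,:2]-[.5552,.1053];a=np.radians(8.95);return np.c_[q[:,0]*np.cos(a)-q[:,1]*np.sin(a),q[:,0]*np.sin(a)+q[:,1]*np.cos(a)].round(4)
px=lambda *l:[(x/k,y/k) for x,y in l]
print('guides',ch(plane(d,px((322,175),(474,175)),.036)))
print('clip edge',ch(plane(d,px((344,165),(453,165)),.055)))
print('tab top',ch(plane(d,px((357,94),(443,94),(357,129),(443,129)),.082)))
print('hs far end',ch(plane(d,px((293,193),(494,193)),.1232+.0035)))
delta((.5551,.1046,.05),graspR(0,-8.95))
E
```

```text
guides [[ 0.0606  0.0331]
 [ 0.0607 -0.0342]]
clip edge [[ 0.0659  0.0213]
 [ 0.0659 -0.0226]]
tab top [[ 0.0908  0.0137]
 [ 0.0908 -0.0155]
 [ 0.0794  0.0139]
 [ 0.0794 -0.0158]]
hs far end [[ 0.0622  0.0282]
 [ 0.0622 -0.0258]]
t 18.475 tcp [0.5553 0.1062 0.1232] rot [-1.7993e+02 -5.0000e-02 -8.8900e+00] F [-1.  -0.9 -3. ] w 0.0559 34.99630641192198
travel [-0.0004 -0.0032 -0.1464] rot [-0.0006  0.0007 -0.0007]
```

Emit:
arm_command --travel '[[-0.0034, -0.003, -0.02], [-0.0034, -0.003, -0.06], [-0.0034, -0.003, -0.09], [-0.0034, -0.003, -0.11], [-0.0034, -0.003, -0.125], [-0.0034, -0.003, -0.135], [-0.0034, -0.003, -0.142], [-0.0034, -0.003, -0.142]]' --delta_rot '[[0, 0, 0], [0, 0, 0], [0, 0, 0], [0, 0, 0], [0, 0, 0], [0, 0, 0], [0, 0, 0], [0, 0, 0]]'

```text
time_s: 19.48
tcp_pos: [0.5535, 0.1037, 0.0514]
eef_rot: [-180.0, -0.0, -9.0]
contact_force: [0.2, 0.5, -2.9]
gripper_width: 0.0562
gripper_force: 35.0
```

Emit:
arm_command --travel '[[0, 0, -0.004], [0, 0, -0.006], [0, 0, -0.008], [0, 0, -0.008]]' --delta_rot '[[0, 0, 0], [0, 0, 0], [0, 0, 0], [0, 0, 0]]'

```text
time_s: 19.98
tcp_pos: [0.5535, 0.1038, 0.0474]
eef_rot: [-180.0, -0.0, -9.0]
contact_force: [0.0, -0.6, -3.0]
gripper_width: 0.0556
gripper_force: 35.0
```

Emit:
arm_command --travel '[[0, 0, -0.002], [0, 0, -0.003]]' --delta_rot '[[0, 0, 0], [0, 0, 0]]'

```text
time_s: 20.23
tcp_pos: [0.5536, 0.1038, 0.0467]
eef_rot: [-180.0, -0.0, -8.9]
contact_force: [-5.2, 0.2, 9.8]
gripper_width: 0.0558
gripper_force: 35.0
```

Contact came at exactly the seated height (0.0467). Releasing and withdrawing.

Emit:
arm_command --travel '[[0, 0, 0.001], [0, 0, 0.001]]' --delta_rot '[[0, 0, 0], [0, 0, 0]]' --newtons 5

```text
time_s: 20.48
tcp_pos: [0.5537, 0.1038, 0.0468]
eef_rot: [-180.0, -0.0, -9.0]
contact_force: [-1.1, 0.4, 2.1]
gripper_width: 0.0559
gripper_force: 5.0
```

Emit:
arm_command --travel '[[0, 0, 0], [0, 0, 0], [0, 0, 0], [0, 0, 0], [0, 0, 0]]' --delta_rot '[[0, 0, 0], [0, 0, 0], [0, 0, 0], [0, 0, 0], [0, 0, 0]]' --grip 1

```text
time_s: 21.1
tcp_pos: [0.5535, 0.1038, 0.0465]
eef_rot: [-180.0, -0.0, -9.0]
contact_force: [-0.8, -0.5, -0.0]
gripper_width: 0.0874
gripper_force: 0.0
```

Emit:
arm_command --travel '[[0, 0, 0.04], [0, 0, 0.1], [0, 0, 0.2], [0, 0, 0.3], [0, 0, 0.36], [0, 0, 0.36], [0, 0, 0.36]]' --delta_rot '[[0, 0, 0], [0, 0, 0], [0, 0, 0], [0, 0, 0], [0, 0, 0], [0, 0, 0], [0, 0, 0]]'

```text
time_s: 21.98
tcp_pos: [0.553, 0.1037, 0.2259]
eef_rot: [-180.0, 0.0, -9.0]
contact_force: [0.2, 0.3, -0.5]
gripper_width: 0.0877
gripper_force: 0.0
```

```bash
python3 cap.py wrist:w11 >/dev/null; python3 - <<'E'
from delta import *
import cv2
from geo import load
s=load('w11')['state'];print(s['time_s'],s['tcp_pos'],s['contact_force'])
a=cv2.imread('pics/w11.png')[40:265,160:400]
cv2.imwrite('pics/crop9.png',np.clip(cv2.resize(a,(640,600),interpolation=cv2.INTER_CUBIC)*1.,0,255).astype(np.uint8))
E
```

```text
21.975 [0.55301354 0.10367097 0.22587136] [ 0.16838084  0.25790896 -0.49992539]
```

View pics/crop9.png

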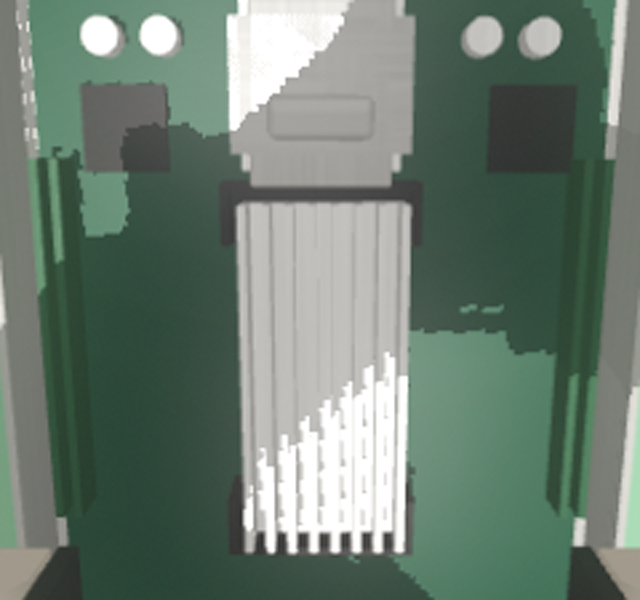

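The heatsink sits inside all the guides: crop x 237–410, between guides at 222–420 and 232–410. The tab is still open at (320,117). Next, close the fingers and go in behind the tab.

Emit:
arm_command --travel '[[0.1, -0.015, 0], [0.2, -0.03, 0], [0.245, -0.036, 0], [0.245, -0.036, 0], [0.245, -0.036, -0.1], [0.245, -0.036, -0.2], [0.245, -0.036, -0.26], [0.245, -0.036, -0.286], [0.245, -0.036, -0.286]]' --delta_rot '[[0, 0, 0], [0, 0, 0], [0, 0, 0], [0, 0, 0], [0, 0, 0], [0, 0, 0], [0, 0, 0], [0, 0, 0], [0, 0, 0]]' --grip 0 --newtons 20

```text
time_s: 23.15
tcp_pos: [0.6754, 0.0857, 0.0829]
eef_rot: [180.0, 0.1, -8.9]
contact_force: [0.4, 0.8, 0.4]
gripper_width: 0.0036
gripper_force: 0.0
```

Emit:
arm_command --travel '[[-0.02, 0.0032, 0], [-0.03, 0.0047, 0], [-0.03, 0.0047, 0]]' --delta_rot '[[0, 0, 0], [0, 0, 0], [0, 0, 0]]'

```text
time_s: 23.52
tcp_pos: [0.6609, 0.0884, 0.0847]
eef_rot: [-179.9, -0.1, -8.9]
contact_force: [0.9, -0.9, -0.8]
gripper_width: 0.0005
gripper_force: 0.0
```

Emit:
arm_command --travel '[[-0.008, 0.00126, 0], [-0.016, 0.0025, 0], [-0.024, 0.0038, 0], [-0.032, 0.005, 0], [-0.04, 0.0063, 0]]' --delta_rot '[[0, 0, 0], [0, 0, 0], [0, 0, 0], [0, 0, 0], [0, 0, 0]]'

```text
time_s: 24.15
tcp_pos: [0.6409, 0.0914, 0.0836]
eef_rot: [-180.0, -0.0, -9.0]
contact_force: [1.9, 0.1, 1.0]
gripper_width: 0.0003
gripper_force: 0.8
```

Emit:
arm_command --travel '[[-0.004, 0.0006, 0], [-0.008, 0.0013, 0], [-0.012, 0.0019, 0]]' --delta_rot '[[0, 0, 0], [0, 0, 0], [0, 0, 0]]'

```text
time_s: 24.52
tcp_pos: [0.6349, 0.0923, 0.0834]
eef_rot: [-180.0, -0.0, -9.0]
contact_force: [1.9, 1.0, 1.4]
gripper_width: 0.0007
gripper_force: 0.8
```

Emit:
arm_command --travel '[[-0.002, 0.0003, 0], [-0.003, 0.0005, 0]]' --delta_rot '[[0, 0, 0], [0, 0, 0]]'

```text
time_s: 24.78
tcp_pos: [0.6342, 0.0925, 0.0835]
eef_rot: [-180.0, -0.1, -9.0]
contact_force: [6.1, -1.2, -3.0]
gripper_width: 0.0005
gripper_force: 3.0
```

Emit:
arm_command --travel '[[-0.002, 0.0003, 0], [-0.003, 0.0005, 0]]' --delta_rot '[[0, 0, 0], [0, 0, 0]]'

```text
time_s: 25.02
tcp_pos: [0.634, 0.0926, 0.0836]
eef_rot: [-179.9, -0.2, -8.9]
contact_force: [10.5, -4.0, -4.9]
gripper_width: 0.0005
gripper_force: 5.8
```

The clip is at its stop: force is rising and the tool is at 0.0798 against a predicted 0.0795. Backing off, then up and a check.

Emit:
arm_command --travel '[[0.02, -0.003, 0], [0.06, -0.009, 0], [0.07, -0.011, 0.1], [0.07, -0.011, 0.22], [0, 0, 0.32], [-0.1, 0.015, 0.32], [-0.16, 0.025, 0.32], [-0.16, 0.025, 0.32], [-0.16, 0.025, 0.32]]' --delta_rot '[[0, 0, 0], [0, 0, 0], [0, 0, 0], [0, 0, 0], [0, 0, 0], [0, 0, 0], [0, 0, 0], [0, 0, 0], [0, 0, 0]]'

```text
time_s: 26.15
tcp_pos: [0.5522, 0.1053, 0.2435]
eef_rot: [-180.0, 0.0, -8.9]
contact_force: [0.1, -0.6, -0.3]
gripper_width: 0.0005
gripper_force: 0.0
```

```bash
python3 cap.py wrist:w12 >/dev/null; python3 - <<'E'
from delta import *
import cv2
a=cv2.imread('pics/w12.png');s=r.get_state();print(s['time_s'],s['tcp_pos'],s['contact_force'].round(1))
cv2.imwrite('pics/crop10.png',cv2.resize(a[30:270,150:410],(650,600),interpolation=cv2.INTER_CUBIC))
E
```

```text
26.2 [0.55242938 0.10522276 0.2432189 ] [-0.6  0.6  0.3]
```

View pics/crop10.png

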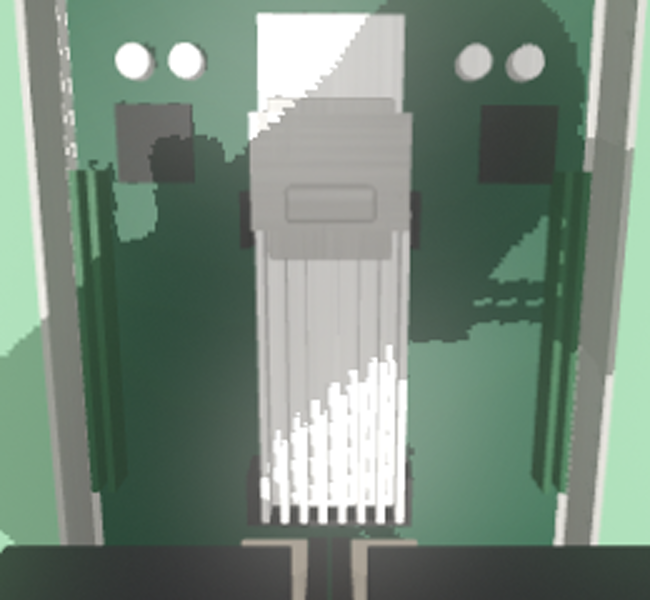

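The clip's plate now overlaps the heatsink end (edge at crop row 258, tab at (330,204)), and the heatsink is still seated. The arm is clear, so I'm handing in.

```bash
python3 -c "
from plant import close_job
print(close_job())"
```

```text
the job is handed in; nothing more can be done
None
```

The heatsink is seated in the cradle with its fins up and the clip pushed to its stop, handed in at about 26 s of the 51 s; because the arm couldn't tilt far enough at the stand, I set it down once on clear bench to regrasp it.

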